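# Load a glass disc into its pocket and latch it

## Robot

A 7-joint arm with a two-finger parallel gripper is mounted at the origin on the work surface. World frame = base frame: x ahead of the robot, y to its left, z up, the work surface at z = 0. Lengths are in m, angles in rad, forces in N, time in s.
With the tool pointing down it reaches from about 0.425 to 1.025 m from the base axis. Payload 9.4 kg.
Tool frame: the origin (TCP) lies at the very end of the fingers, on their centre line; the grasp point (between the pads) lies 19 mm behind it; z points along the fingers, y is the line along which they close (so a half turn about z gives the same grasp; the last joint's range is limited). The gripper opens to 93 mm and grips with 3 to 60 N. Pads are 15 mm wide; open, the fingers measure 128 mm over their backs; the gripper's body (75 mm by 188 mm) begins 65 mm behind the grasp point.
Start: joints at [1.045, 0.599, -0.003, 1.599, 0.002, 0.943, -0.08], TCP at [0.315, -0.653, 0.219] pointing down, gripper open.
Joint ranges: [-2.57, 2.57], [-0.35, 1.97], [-1.29, 1.29], [0.11, 2.56], [-1.05, 4.19], [0.11, 1.86], [-2.63, 2.63]. Speed limits (rad/s): [2.22, 2.22, 3.01, 3.01, 3.14, 3.14, 3.14].

## Interface

Orientations are given as a rotation vector (axis times angle).
In Python, from bench import env gives the robot as it stands.
- The arm moves only by the tool jog_arm, never from a script. Its argument "series" is a list that holds one entry, the list of rows, each a list of 7 numbers: the turn, a rotation vector about the tool's x, y, z in rad, then the shift along the tool's x, y, z in m, then the opening, from 0 (shut) to 1 (fully open). In form: [[[ax, ay, az, dx, dy, dz, grip], ...]]. A call has 1 to 8 rows; each row shifts and turns the commanded pose from where the row before left it, along the tool's axes as they then stand; what a row does not reach is not made up. A row lasts 1/8 s, in which the tool goes at most 62.5 mm and 10.7 degrees, less where a joint would pass 70% of its speed; a pose out of reach is approached as far as the arm can. A call with a gripper value outside its range is refused whole. The fingers move at their own pace and stop on an object; "squeeze" is the grip in N (left out, the last holds). Time passes only in rows, so rows that do not move let the fingers close. It gives the time, the measured TCP pose, the force, the opening and the grip force at its end, in the units of the state.
- env.read_state(): the state, without advancing time (a new reading comes with each control period).
- env.get_image(name): name is "side" or "top"; returns a dict with "image" (400x640x3 uint8, blue, green, red), "camera_matrix" (3x3 intrinsics, pixels), "distortion" ([k1, k2, p1, p2, k3] as OpenCV has them; the pictures are not rectified), "rvec" (rotation vector, rad) and "tvec" (3), from world to camera coordinates, as OpenCV has them. Camera axes: x right, y down, z forward; pixel columns grow to the right and rows downward; lengths in m; the calibration is good to about 2 mm. A picture is of the moment at which its call begins. There is no depth.
- env.finish_job(): hands the job in; it is judged then, once.
The state is a dict: "t": time; "joints": joint angles; "joint_velocities": joint speeds; "joint_torque": joint torques, N m; "eef_pos": TCP position; "orientation": TCP orientation; "force": force on the tool from outside, world axes, zero at the start; "wrist_torque": the same for the moment, N m; "grip_width": finger opening in m; "grip_force": force on a finger pad.
Only numpy, scipy, OpenCV 4.12 (cv2) and the standard library are available. Lean on these libraries where they do the work, as an engineer would, in place of code of your own. Each camera call takes 0.05 s, during which the arm holds its last target. There are 200 camera calls.

## Task

The amber glass disc lies loose on the aluminium fixture plate, beside its round pocket. With your fingertips, nudge the disc across the plate until it drops into the pocket and lies flat and flush, then push the little steel slide by its upright tab fully home, so that its tongue reaches over the edge of the glass. Do not pick the disc up or tip it on edge, leave the slide back until the disc has dropped in, and leave everything else on and around the fixture where it stands.

Things in the scene. Friction and masses are not known exactly. Their poses are not given: they have to be found in the camera images.
- fixture: fixed aluminium plate, 160 (x) x 280 (y) x 22 mm high, lying on the table; origin under its centre, z up, its y axis along the long side. The round pocket is at its centre: 62 mm diameter, 10 mm deep, floor (black lined) 12 mm above the table. The flat top on either side of it (+y or -y) carries the glass or the jar. On the -x half two dark guide rails (x -78 to -42 mm, outer faces at y +-17.5 mm, tops 34 mm above the table) hold the slide
- pocket_floor (a point): centre of the pocket's floor, 10 mm below the plate's top; axes as the fixture
- glass: loose amber glass disc, 58 mm diameter, 10 mm thick, about 66 g, lying flat on the plate's top (underside 22 mm above the table) at one side of the pocket; origin at the centre of its underside, z its axis
- glass_center (a point): centre of the glass disc, half-way up (5 mm above its underside). Seated, it is 5 mm above pocket_floor and the glass is flush with the plate's top
- latch (a joint): steel slide, moves along the fixture's +x (from the plate's edge towards the pocket); 0 = fully back, tongue 5 mm clear of the pocket's edge; 0.018 = fully home, tongue 13 mm past the pocket's edge, above the glass. Stiff: takes about 2 N and stays where it is left. Its tongue is 18 mm wide, 25 to 30 mm above the table
- latch_tab (a point): on the slide's upright tab, in the middle of its 8 mm thickness (x) and 18 mm width (y), 52 mm above the table; the tab's top is 64 mm above the table. Push it on its -x face, towards the pocket
- jar: loose small closed jar with black cap, 38 mm diameter, 45 mm tall, standing on the fixture plate on the other side of the pocket from the glass; origin under its foot; leave alone
- spacer: loose steel ring, 48 mm outer, 26 mm inner diameter, 12 mm high, on the table beyond the fixture; origin under its centre; leave alone
- wax: loose yellow wax block, 45 x 70 x 28 mm high, on the table beyond the fixture; origin under its centre; leave alone
- cork: loose cork block, 40 x 80 x 30 mm high, on the table on the robot's side of the fixture; origin under its centre; leave alone
- tumbler: loose amber glass tumbler, 72 mm diameter, 85 mm tall, to the left of the fixture, beyond the tongs; origin under its foot; leave alone
- brush: loose hand brush lying on the table to the right of the fixture; leave alone
- tongs: loose steel tongs, 250 mm long, lying on the table to the left of the fixture; leave alone
Things that resemble listed ones, but are neither listed nor needed, are in the scene too. What is meant by the glass is not blue, and is the smaller of those in its own colour.

How it is judged:
On the way:
1. the glass lies flat in the pocket while the slide is still back (horizontal distance between glass_center and pocket_floor below 0.005 m and z of glass_center in the frame of pocket_floor below 0.0075 m and angle between glass's own z axis and vertical below 0.06 rad and value of joint latch below 0.006 m), for 0.2 s.
At the end, for the whole second after the job is handed in: the glass lies in the pocket (centre within 5 mm of the pocket's centre, not more than 2.5 mm proud, tilted under 0.06 rad), at rest, with the slide at least 15 of its 18 mm home (horizontal distance between glass_center and pocket_floor below 0.005 m and z of glass_center in the frame of pocket_floor below 0.0075 m and angle between glass's own z axis and vertical below 0.06 rad and value of joint latch above 0.015 m and linear speed of glass below 0.01 m/s and velocity of joint latch below 0.005 m/s); the robot touches nothing.
It fails at once if the glass is lifted more than 7 mm above where it lies on the plate, or tipped over 0.4 rad (z of glass_center in the frame of pocket_floor above 0.022 m or angle between glass's own z axis and vertical above 0.4 rad).
It fails at once if the slide is pushed forward by more than 8 mm before the glass lies in the pocket (value of joint latch above 0.008 m and z of glass_center in the frame of pocket_floor above 0.0085 m).
It fails at once if another loose thing is moved by more than 20 mm (distance of any of jar, spacer, wax, cork, tumbler, brush, tongs from where it was at the start of the episode above 0.02 m).
It also fails if it takes over 40 s, if anything falls off the work surface, if the arm or the gripper's body presses on something with over 40 N, if the wrist force passes 120 N, or if a joint passes its speed limit or range.

## Working session

There is one attempt and no reset: what is moved stays moved. The work goes in short steps, Python scripts to look and compute and a tool call to move; the robot and the scene stay as the last step left them, time stands still between calls to the robot, and variables do not carry over. Pictures are saved under pics/ and viewed, at most 10 in all, crops included, and the job is handed in when it is done.

Besides the shell and the picture viewer there is one more tool, called after "Request:" as a command line: name --argument value ..., lists and objects as JSON in quotes. jog_arm: Moves the arm, as the interface text tells. Its arguments: {"type":"object","properties":{"series":{"type":"array"},"squeeze":{"type":"number"}},"required":["series"]}

```bash
mkdir -p pics; cat > h.py <<'E'
import numpy as np, cv2
from bench import env
from scipy.spatial.transform import Rotation as R
def ray(c,uv,z):
    uv=np.asarray(uv,float).reshape(-1,1,2)
    n=cv2.undistortPoints(uv,np.array(c["camera_matrix"]),np.array(c["distortion"])).reshape(-1,2)
    M=cv2.Rodrigues(np.array(c["rvec"],float))[0]; t=np.array(c["tvec"],float).ravel()
    o=-M.T@t; d=np.c_[n,np.ones(len(n))]@M
    return o+d*((z-o[2])/d[:,2])[:,None]
def proj(c,p):
    return cv2.projectPoints(np.array(p,float).reshape(-1,1,3),np.array(c["rvec"],float),np.array(c["tvec"],float),np.array(c["camera_matrix"]),np.array(c["distortion"]))[0].reshape(-1,2)
E
python3 - <<'E'
from h import *
import pickle
for n in ("top","side"):
    c=env.get_image(n); cv2.imwrite(f"pics/{n}0.png",c["image"]); pickle.dump(c,open(n+".pkl","wb"))
    M=cv2.Rodrigues(np.array(c["rvec"],float))[0]; print(n,-M.T@np.array(c["tvec"]).ravel())
print(env.read_state())
E
```

```text
top [0.48388075 0.00784791 1.1439627 ]
side [-0.31767869  1.04010681  0.97411498]
{'t': 0.1, 'joints': array([ 1.04531087,  0.60001285, -0.0025284 ,  1.60003773,  0.00179865,
        0.94287795, -0.07978618]), 'joint_velocities': array([-0.00047724, -0.00249206,  0.00021247, -0.00134103, -0.00171542,
       -0.00196981,  0.00014429]), 'joint_torque': array([ 7.27577222e-03, -7.66552591e+01,  1.50303695e+00, -2.52935654e+01,
       -5.22758660e-02,  1.36986282e-02,  5.76608841e-05]), 'eef_pos': array([ 0.31435413, -0.6528365 ,  0.21787418]), 'orientation': array([-3.06157756e+00, -6.98858627e-01,  6.66923267e-04]), 'force': array([-0.05884923,  0.75414422, -0.96923548]), 'wrist_torque': array([-0.02248578,  0.00407591, -0.00470581]), 'grip_force': 0.0, 'grip_width': 0.09266460413014403}
```

View pics/top0.png

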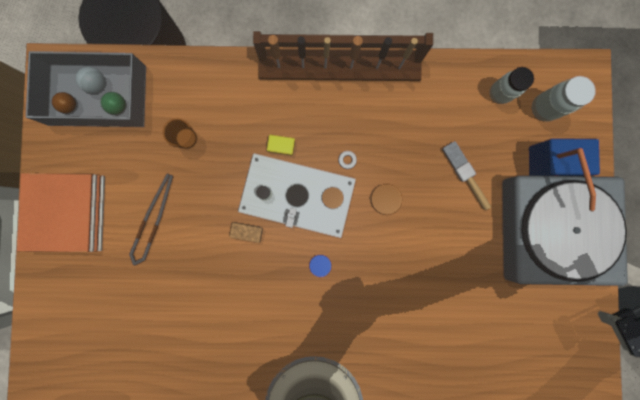

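View pics/side0.png

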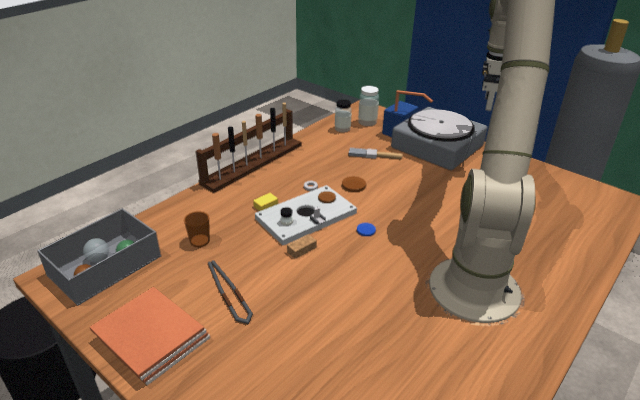

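The top view shows the plate centred near (297,195), with the black pocket there. The small amber disc is at (332,197) on the plate's -y side, the jar at (263,191) and the slide tab at (291,217). The larger amber disc at (386,199) and the blue one at (320,265) are decoys. Next I'll measure.

```bash
python3 - <<'E'
from h import *
import pickle
c=pickle.load(open("top.pkl","rb")); im=c["image"]
hsv=cv2.cvtColor(im,cv2.COLOR_BGR2HSV)
# plate: low-saturation bright
roi=np.zeros(im.shape[:2],np.uint8); roi[148:245,232:362]=1
m=((hsv[...,1]<60)&(hsv[...,2]>110)).astype(np.uint8)*roi
cs,_=cv2.findContours(m,cv2.RETR_EXTERNAL,cv2.CHAIN_APPROX_NONE)
k=max(cs,key=cv2.contourArea); P=ray(c,k.reshape(-1,2),0.022)
r=cv2.minAreaRect((P[:,:2]*1000).astype(np.float32)); print("plate",r)
# pocket & glass & jar masks
for name,cen,mask,z in (("pocket",(297,195),hsv[...,2]<70,0.022),("glass",(332,197),hsv[...,1]>70,0.032)):
    w=np.zeros(m.shape,np.uint8); cv2.circle(w,cen,16,1,-1)
    mm=(mask.astype(np.uint8)*w)
    n,l,s,ce=cv2.connectedComponentsWithStats(mm); i=1+np.argmax(s[1:,4])
    q=np.argwhere(l==i)[:,::-1]; Q=ray(c,q,z); e=cv2.minEnclosingCircle((Q[:,:2]*1000).astype(np.float32))
    print(name,s[i],ce[i],ray(c,ce[i],z),e, "eqdiam",2*np.sqrt(s[i,4]/np.pi))
cv2.imwrite("pics/crop.png",cv2.resize(im[145:250,230:365],None,fx=5.5,fy=5.5,interpolation=cv2.INTER_CUBIC))
E
```

```text
plate ((550.4102783203125, 51.91888427734375), (281.932861328125, 166.62156677246094), 76.50474548339844)
pocket [287 186  20  20 308] [296.62337662 195.09415584] [[0.55228269 0.05089001 0.022     ]] ((552.3486938476562, 51.12221908569336), 26.36280059814453) eqdiam 19.802974013476614
glass [322 188  21  20 341] [332.20821114 197.40175953] [[ 0.54660909 -0.04299039  0.032     ]] ((546.5492553710938, -42.88145065307617), 27.43199920654297) eqdiam 20.83685880248485
```

View pics/crop.png

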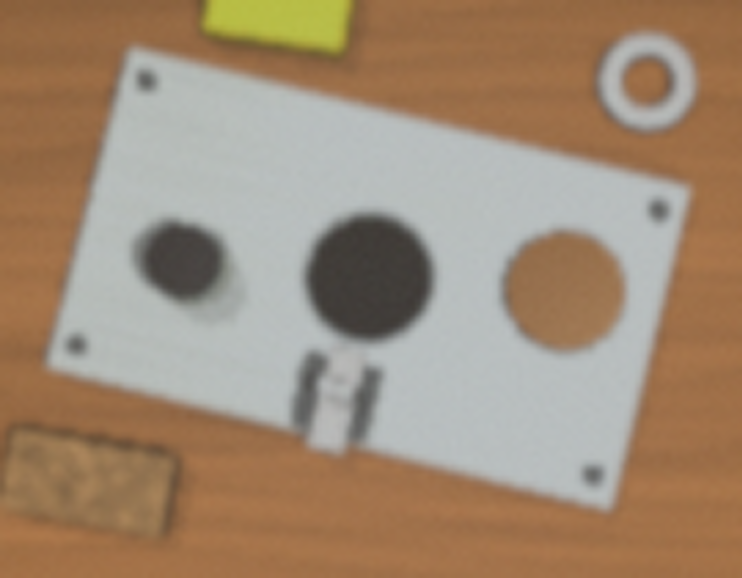

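The crop confirms the layout in plate axes:
- **Plate:** yaw about -13.5°.
- **Pocket:** (0.552, 0.051).
- **Glass:** (0.547, -0.043), about 93 mm away on the -y side.
- **Slide:** tab on the -x side, at crop position (330,410).

I'll push with two partly open fingertips acting as a cradle, with tool x along yaw 86.5°. First I turn the tool.

Request:
jog_arm --series '[[[0,0,-0.177,0,0,0,0.39],[0,0,-0.177,0,0,0,0.39],[0,0,-0.177,0,0,0,0.39],[0,0,-0.177,0,0,0,0.39],[0,0,-0.177,0,0,0,0.39],[0,0,-0.177,0,0,0,0.39],[0,0,0,0,0,0,0.39]]]'

```text
t: 0.98
eef_pos: [0.3141, -0.6532, 0.2181]
orientation: [-2.288, -2.152, -0.001]
force: [0.6, 0.9, -0.3]
grip_width: 0.0366
grip_force: 0.0
```

```bash
cat >> h.py <<'E'
def go(p,yaw=None):
    s=env.read_state(); M=R.from_rotvec(s["orientation"]); d=M.inv().apply(np.array(p)-s["eef_pos"])
    x=M.apply([1,0,0]); z=M.apply([0,0,1])
    print("t",round(s["t"],2),"pos",s["eef_pos"].round(4),"yaw",round(np.degrees(np.arctan2(x[1],x[0])),2),"tilt",z[:2].round(4),"tool shift",d.round(4),"w",round(s["grip_width"],4),"F",s["force"].round(1))
E
python3 -c "
from h import *
go([0.5435,-0.096,0.219])"
```

```text
t 0.97 pos [ 0.3141 -0.6532  0.2181] yaw 86.47 tilt [-0.0001  0.0009] tool shift [ 5.702e-01  1.947e-01 -4.000e-04] w 0.0366 F [ 0.6  0.9 -0.3]
```

Request:
jog_arm --series '[[[0,0,0,0.05,0.017,0,0.39],[0,0,0,0.05,0.017,0,0.39],[0,0,0,0.05,0.017,0,0.39],[0,0,0,0.05,0.017,0,0.39],[0,0,0,0.05,0.017,0,0.39],[0,0,0,0.05,0.017,0,0.39],[0,0,0,0.05,0.017,0,0.39],[0,0,0,0.05,0.017,0,0.39]]]'

```text
t: 1.98
eef_pos: [0.4748, -0.2604, 0.2187]
orientation: [2.292, 2.148, 0.0]
force: [0.7, 0.7, 0.3]
grip_width: 0.036
grip_force: 0.0
```

Request:
jog_arm --series '[[[0,0,0,0.05,0.017,0.02,0.39],[0,0,0,0.05,0.017,0.03,0.39],[0,0,0,0.05,0.017,0.03,0.39],[0,0,0,0.02,0.008,0.03,0.39],[0,0,0,0,0,0.02,0.39],[0,0,0,0,0,0,0.39]]]'

```text
t: 2.72
eef_pos: [0.5425, -0.0955, 0.0873]
orientation: [-2.288, -2.149, 0.003]
force: [-0.2, -0.3, 0.2]
grip_width: 0.0366
grip_force: 0.0
```

```bash
python3 -c "
from h import *
go([0.5435,-0.096,0.025])
c=env.get_image('top'); s=env.read_state()['eef_pos']
print(proj(c,[s]))
cv2.imwrite('pics/a.png',cv2.resize(c['image'][140:260,230:390],None,fx=5,fy=5,interpolation=cv2.INTER_CUBIC))"
```

```text
t 2.73 pos [ 0.5425 -0.0955  0.0873] yaw 86.42 tilt [-0.003  0.   ] tool shift [-0.0005  0.0012  0.0623] w 0.0366 F [-0.2 -0.3  0.2]
[[354.47396004 197.78552024]]
```

View pics/a.png

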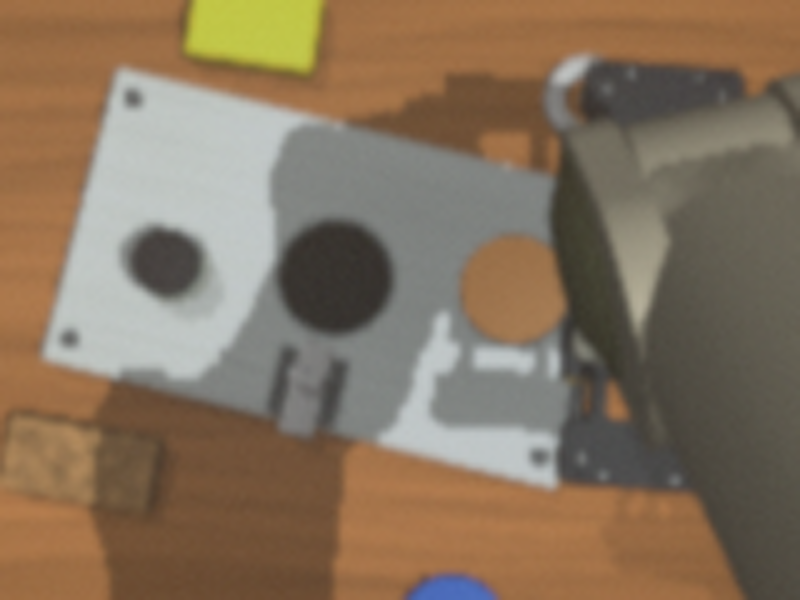

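The picture shows the gripper hovering right of the disc, which is at (515,290) in the crop, and clear of the plate. I'll lower it to about 25 mm and move up to contact.

Request:
jog_arm --series '[[[0,0,0,0,0.001,0.02,0.39],[0,0,0,0,0,0.02,0.39],[0,0,0,0,0,0.015,0.39],[0,0,0,0,0,0.006,0.39],[0,0,0,0,0,0,0.39]]]'

```text
t: 3.4
eef_pos: [0.5444, -0.0961, 0.0277]
orientation: [2.288, 2.153, -0.0]
force: [0.9, 1.0, 0.1]
grip_width: 0.0364
grip_force: 0.0
```

Request:
jog_arm --series '[[[0,0,0,0.01,0,0,0.39],[0,0,0,0.01,0,0,0.39],[0,0,0,0.01,0,0,0.39],[0,0,0,0.01,0,0,0.39],[0,0,0,0.01,0,0,0.39],[0,0,0,0,0,0,0.39]]]'

```text
t: 4.15
eef_pos: [0.5475, -0.0448, 0.0276]
orientation: [-2.285, -2.156, -0.001]
force: [-0.4, -0.1, 0.5]
grip_width: 0.0357
grip_force: 0.0
```

```bash
python3 -c "
from h import *
go([0.5506,0.0227,0.025])
a=env.get_image('top')
b=env.get_image('side');v=proj(b,[[.55,.03,.03]])[0].astype(int)
cv2.imwrite('pics/b.png',np.vstack([cv2.resize(a['image'][150:240,230:390],(533,300),interpolation=cv2.INTER_CUBIC),cv2.resize(b['image'][v[1]-45:v[1]+45,v[0]-80:v[0]+80],(533,300),interpolation=cv2.INTER_CUBIC)]))"
```

```text
t 4.15 pos [ 0.5475 -0.0448  0.0276] yaw 86.66 tilt [0.0001 0.0004] tool shift [ 0.0676 -0.0008  0.0026] w 0.0357 F [-0.4 -0.1  0.5]
```

View pics/b.png

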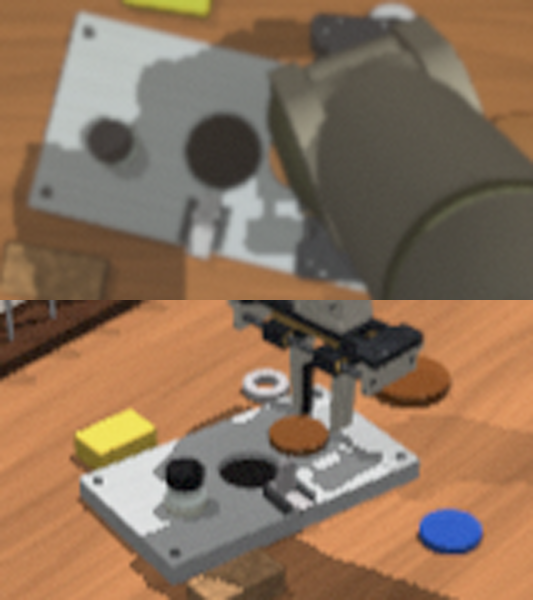

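The two fingers sit behind the disc, which has moved and lies flat beside the pocket in the side view at (298,435). I'll go down 2 mm, push on, and measure the offset from the side view.

Request:
jog_arm --series '[[[0,0,0,0.006,0,0.002,0.39],[0,0,0,0.008,0,0,0.39],[0,0,0,0.008,0,0,0.39],[0,0,0,0.008,0,0,0.39],[0,0,0,0.008,0,0,0.39],[0,0,0,0.006,0,0,0.39],[0,0,0,0,0,0,0.39]]]'

```text
t: 5.12
eef_pos: [0.5501, -0.0015, 0.0256]
orientation: [-2.286, -2.155, -0.0]
force: [-0.7, -0.4, -0.2]
grip_width: 0.0359
grip_force: 0.0
```

```bash
python3 -c "
from h import *
go([0.5506,0.0227,0.025])
import pickle
b=env.get_image('side');b0=pickle.load(open('side.pkl','rb'))
v=proj(b,[[.55,.02,.03]])[0].astype(int)
def meas(c,f,z,name,cen,r=16):
    h=cv2.cvtColor(c['image'],cv2.COLOR_BGR2HSV); m=f(h).astype(np.uint8); w=np.zeros_like(m); cv2.circle(w,tuple(int(i) for i in cen),r,1,-1)
    n,l,s,ce=cv2.connectedComponentsWithStats(m*w); i=1+np.argmax(s[1:,4]); Q=ray(c,np.argwhere(l==i)[:,::-1],z)
    print(name,s[i],ce[i].round(1),ray(c,ce[i],z)[0].round(4),[np.round(k/1000,4) for k in cv2.minAreaRect((Q[:,:2]*1000).astype(np.float32))[:1]],np.ptp(Q,axis=0).round(4))
am=lambda h:(h[...,1]>90)&(h[...,0]<25)
meas(b0,am,.031,'glass0',proj(b0,[[.5466,-.043,.03]])[0])
meas(b0,lambda h:h[...,2]<60,.022,'pocket0',proj(b0,[[.5523,.051,.022]])[0],14)
meas(b,am,.031,'glass',proj(b,[[.5503,.027,.03]])[0])
cv2.imwrite('pics/c.png',cv2.resize(b['image'][v[1]-45:v[1]+45,v[0]-80:v[0]+80],(640,360),interpolation=cv2.INTER_CUBIC))"
```

```text
t 5.12 pos [ 0.5501 -0.0015  0.0256] yaw 86.61 tilt [0.0001 0.0002] tool shift [ 0.0242 -0.0009  0.0006] w 0.0359 F [-0.7 -0.4 -0.2]Traceback (most recent call last):
  File "<string>", line 12, in <module>
    meas(b0,am,.031,'glass0',proj(b0,[[.5466,-.043,.03]])[0])
    ~~~~^^^^^^^^^^^^^^^^^^^^^^^^^^^^^^^^^^^^^^^^^^^^^^^^^^^^^
  File "<string>", line 10, in meas
    print(name,s[i],ce[i].round(1),ray(c,ce[i],z)[0].round(4),[np.round(k/1000,4) for k in cv2.minAreaRect((Q[:,:2]*1000).astype(np.float32))[:1]],np.ptp(Q,axis=0).round(4))
                                                                        ~^~~~~
TypeError: unsupported operand type(s) for /: 'tuple' and 'int'
```

```bash
cat >> h.py <<'E'
import pickle
def meas(c,f,z,name,cen,r=16):
    h=cv2.cvtColor(c['image'],cv2.COLOR_BGR2HSV); m=f(h).astype(np.uint8); w=np.zeros_like(m); cv2.circle(w,tuple(int(i) for i in cen),r,1,-1)
    n,l,s,ce=cv2.connectedComponentsWithStats(m*w); i=1+np.argmax(s[1:,4]); Q=ray(c,np.argwhere(l==i)[:,::-1],z)
    print(name,s[i],ce[i].round(1),ray(c,ce[i],z)[0].round(4),np.ptp(Q,axis=0).round(4))
am=lambda h:(h[...,1]>90)&(h[...,0]<25)
E
python3 -c "
from h import *
b=env.get_image('side');b0=pickle.load(open('side.pkl','rb'))
v=proj(b,[[.55,.02,.03]])[0].astype(int)
meas(b0,am,.0295,'glass0',proj(b0,[[.5466,-.043,.03]])[0])
meas(b0,lambda h:h[...,2]<60,.022,'pocket0',proj(b0,[[.5523,.051,.022]])[0],14)
meas(b,am,.0295,'glass',proj(b,[[.5503,.027,.03]])[0])
cv2.imwrite('pics/c.png',cv2.resize(b['image'][v[1]-45:v[1]+45,v[0]-80:v[0]+80],(640,360),interpolation=cv2.INTER_CUBIC))"
```

```text
glass0 [317 179  27  17 185] [331.1 185.4] [ 0.5772 -0.0995  0.0295] [0.1111 0.0643 0.    ]
pocket0 [297 208  17   8 105] [305.4 211.3] [0.5511 0.0593 0.022 ] [0.0445 0.0447 0.    ]
glass [302 199  18  15 170] [309.6 205.7] [0.5543 0.0359 0.0295] [0.0557 0.0659 0.    ]
```

View pics/c.png

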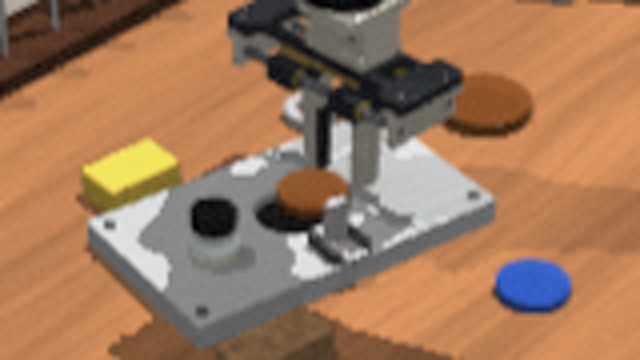

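The disc at (312,190) overhangs the pocket's near edge and looks flat and in line. I'll push slowly through the last part.

Request:
jog_arm --series '[[[0,0,0,0.004,-0.0005,0,0.39],[0,0,0,0.004,-0.0005,0,0.39],[0,0,0,0.004,0,0,0.39],[0,0,0,0.004,0,0,0.39],[0,0,0,0.003,0,0,0.39],[0,0,0,0.003,0,0,0.39],[0,0,0,0.002,0,0,0.39],[0,0,0,0,0,0,0.39]]]'

```text
t: 6.22
eef_pos: [0.5504, 0.0221, 0.0256]
orientation: [-2.287, -2.154, -0.0]
force: [0.5, 0.6, 1.0]
grip_width: 0.0362
grip_force: 0.0
```

```bash
python3 -c "
from h import *
go([0.5506,0.0227,0.025])
b=env.get_image('side')
v=proj(b,[[.55,.04,.03]])[0].astype(int)
cv2.imwrite('pics/d.png',cv2.resize(b['image'][v[1]-36:v[1]+36,v[0]-48:v[0]+48],(768,576),interpolation=cv2.INTER_CUBIC))"
```

```text
t 6.22 pos [0.5504 0.0221 0.0256] yaw 86.58 tilt [-0.  0.] tool shift [0.0006 0.0001 0.0006] w 0.0362 F [0.5 0.6 1. ]
```

View pics/d.png

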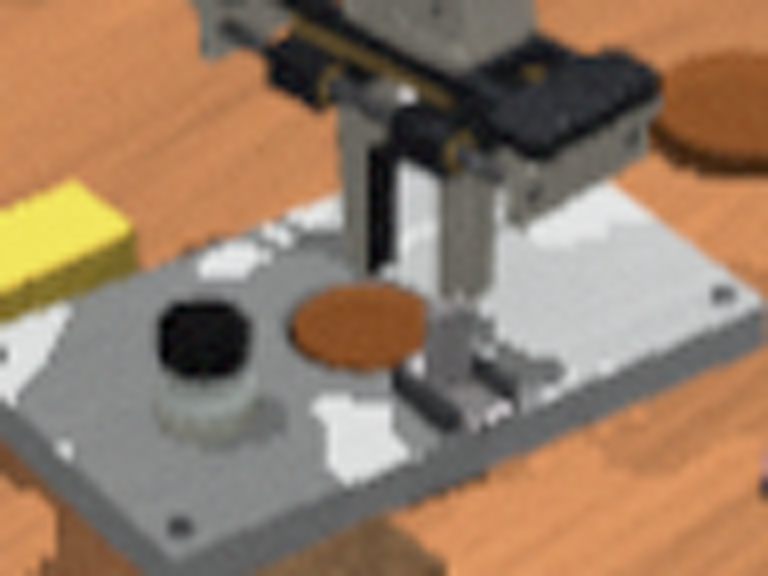

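The disc at (360,325) appears level with the plate and in the pocket. I'll back off, rise, shift toward the robot with the fingers closed and tool y along the plate's x, then check from above.

Request:
jog_arm --series '[[[0,0,0,-0.004,0,0,0.39],[0,0,0,0,0,-0.02,0.39],[0,0,0,0,0,-0.04,0.39],[0,0,0,0,0,-0.04,0.39],[0,0,0.176,0,0,0,0],[0,0,0,0,-0.05,0,0],[0,0,0,0,-0.05,0,0],[0,0,0,0,0,0,0]]]'

```text
t: 7.28
eef_pos: [0.4492, 0.0411, 0.1258]
orientation: [-2.465, -1.946, 0.005]
force: [0.8, -0.2, 0.2]
grip_width: 0.0023
grip_force: 0.0
```

```bash
python3 -c "
from h import *
go([0.47,0.07,0.1])
a=env.get_image('top'); b=env.get_image('side')
meas(a,am,.022,'glass top',proj(a,[[.5523,.0511,.022]])[0])
meas(b,am,.022,'glass side',proj(b,[[.5523,.0511,.022]])[0])
v=proj(b,[[.53,.06,.03]])[0].astype(int); w=proj(a,[[.53,.06,.03]])[0].astype(int); print(v,w)
f=lambda i,p:cv2.resize(i['image'][p[1]-24:p[1]+24,p[0]-32:p[0]+32],(400,300),interpolation=cv2.INTER_CUBIC)
cv2.imwrite('pics/e.png',np.hstack([f(a,w),f(b,v)]))
ex=np.array([.972,-.233,0])
for x in(-.04,-.05,-.06,-.07,-.08):
    p=np.array([.5523,.0511,.064])+ex*x
    print(x,((proj(a,[p])[0]-w+[32,24])*6.25).round(),((proj(b,[p])[0]-v+[32,24])*6.25+[400,0]).round())
"
```

```text
t 7.28 pos [0.4492 0.0411 0.1258] yaw 76.58 tilt [-0.0029 -0.001 ] tool shift [0.033  0.0135 0.0257] w 0.0023 F [ 0.8 -0.2  0.2]
glass top [286 185  21  16 137] [295.4 190.4] [0.5647 0.0543 0.022 ] [0.0402 0.0529 0.    ]
glass side [297 206  17  10 140] [305.6 210.5] [0.5535 0.0559 0.022 ] [0.0517 0.0549 0.    ]
[310 211] [292 203]
-0.04 [200. 189.] [628. 113.]
-0.05 [194. 213.] [640. 123.]
-0.06 [188. 237.] [652. 133.]
-0.07 [182. 261.] [664. 143.]
-0.08 [176. 285.] [677. 153.]
```

View pics/e.png

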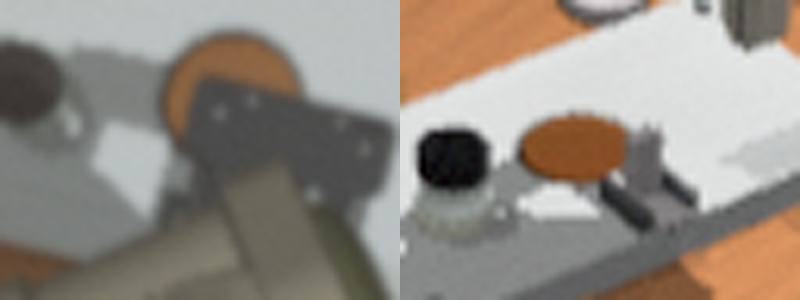

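The disc is seated. In both views a dark gap ring surrounds the amber, it lies flush, and its side-view centre agrees with the pocket. The tab's top at (645,130) fits a plate x of about -0.055. I'll line up behind the tab at plate x -0.11.

```bash
python3 -c "
from h import *
go([0.4454,0.0767,0.042])"
```

```text
t 7.38 pos [0.4535 0.0412 0.126 ] yaw 76.49 tilt [ 0.001 -0.   ] tool shift [ 0.0327 -0.0162  0.0839] w 0.0007 F [ 0.3 -0.2  0.7]
```

Request:
jog_arm --series '[[[0,0,0,0.0165,-0.008,0,0],[0,0,0,0.0165,-0.008,0,0],[0,0,0,0,0,0.03,0],[0,0,0,0,0,0.03,0],[0,0,0,0,0,0.023,0],[0,0,0,0,0,0,0]]]'

```text
t: 8.12
eef_pos: [0.4456, 0.0768, 0.0412]
orientation: [-2.467, -1.944, 0.003]
force: [0.4, -0.7, 0.0]
grip_width: 0.0003
grip_force: 0.0
```

Request:
jog_arm --series '[[[0,0,0,0,0.008,0,0],[0,0,0,0,0.008,0,0],[0,0,0,0,0.006,0,0],[0,0,0,0,0.005,0,0],[0,0,0,0,0.004,0,0],[0,0,0,0,0.004,0,0],[0,0,0,0,0,0,0]]]'

```text
t: 9.0
eef_pos: [0.4793, 0.0689, 0.0426]
orientation: [-2.468, -1.944, 0.0]
force: [-0.0, -0.0, -1.1]
grip_width: 0.0004
grip_force: 0.0
```

```bash
python3 -c "
from h import *
ex=np.array([.972,-.233,0])
go(np.array([.5523,.0511,.042])-ex*.0605)
b=env.get_image('side')
v=proj(b,[[.53,.06,.03]])[0].astype(int)
cv2.imwrite('pics/f.png',cv2.resize(b['image'][v[1]-30:v[1]+30,v[0]-40:v[0]+40],(640,480),interpolation=cv2.INTER_CUBIC))"
```

```text
t 9.0 pos [0.4793 0.0689 0.0426] yaw 76.47 tilt [-0.  0.] tool shift [-0.0002  0.0147  0.0006] w 0.0004 F [-0.  -0.  -1.1]
```

View pics/f.png

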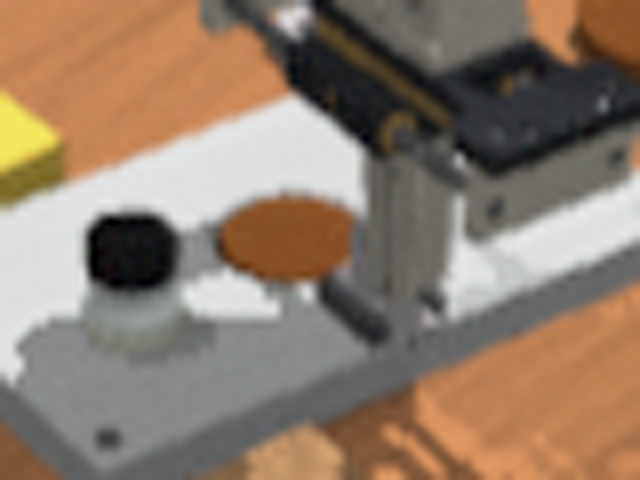

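The closed fingers at (405,225) are right behind the tab at about (370,210), and the disc is still seated. I'll push on while watching the force.

Request:
jog_arm --series '[[[0,0,0,0,0.003,0,0],[0,0,0,0,0.003,0,0],[0,0,0,0,0.003,0,0],[0,0,0,0,0.003,0,0],[0,0,0,0,0.002,0,0]]]'

```text
t: 9.68
eef_pos: [0.4929, 0.0655, 0.0425]
orientation: [-2.468, -1.944, 0.0]
force: [-2.2, 0.3, 1.0]
grip_width: 0.0007
grip_force: 1.1
```

Request:
jog_arm --series '[[[0,0,0,0,0.002,0,0],[0,0,0,0,0.002,0,0]]]'

```text
t: 9.93
eef_pos: [0.4967, 0.0646, 0.0426]
orientation: [-2.467, -1.944, 0.0]
force: [-1.9, 1.0, -0.5]
grip_width: 0.0004
grip_force: 1.0
```

Request:
jog_arm --series '[[[0,0,0,0,0.001,0,0],[0,0,0,0,0.001,0,0]]]'

```text
t: 10.18
eef_pos: [0.4969, 0.0645, 0.0425]
orientation: [-2.465, -1.945, 0.004]
force: [-8.4, 3.4, 4.6]
grip_width: 0.0006
grip_force: 4.9
```

The force rose sharply from 2 to 9 N without further motion, which looks like the end stop. I'll push a little harder to confirm, then back off, rise and look.

Request:
jog_arm --series '[[[0,0,0,0,0.001,0,0],[0,0,0,0,0.001,0,0]]]'

```text
t: 10.42
eef_pos: [0.4969, 0.0644, 0.0425]
orientation: [-2.463, -1.945, 0.008]
force: [-14.6, 6.2, 10.6]
grip_width: 0.0003
grip_force: 8.1
```

Request:
jog_arm --series '[[[0,0,0,0,-0.015,0,0],[0,0,0,0,-0.02,0,0],[0,0,0,0,-0.01,-0.03,0],[0,0,0,0,0,-0.05,0],[0,0,0,-0.05,0,-0.02,0],[0,0,0,-0.06,0,0,0],[0,0,0,-0.06,0,0,0],[0,0,0,-0.06,0,0,0]]]'

```text
t: 11.42
eef_pos: [0.4031, -0.1513, 0.143]
orientation: [2.466, 1.943, 0.002]
force: [0.3, 0.4, 0.8]
grip_width: 0.0001
grip_force: 0.0
```

Request:
jog_arm --series '[[[0,0,0,-0.05,0,0,0],[0,0,0,-0.03,0,0,0],[0,0,0,0,0,0,0],[0,0,0,0,0,0,0]]]'

```text
t: 11.92
eef_pos: [0.3847, -0.2266, 0.1427]
orientation: [2.467, 1.944, 0.001]
force: [0.6, -0.1, 0.9]
grip_width: 0.0002
grip_force: 0.0
```

```bash
python3 -c "
from h import *
go([.5,0,.1])
a=env.get_image('top'); b=env.get_image('side')
meas(a,am,.022,'glass top',proj(a,[[.5523,.0511,.022]])[0])
v=proj(b,[[.53,.06,.03]])[0].astype(int); w=proj(a,[[.54,.05,.03]])[0].astype(int)
f=lambda i,p:cv2.resize(i['image'][p[1]-30:p[1]+30,p[0]-40:p[0]+40],(400,300),interpolation=cv2.INTER_CUBIC)
cv2.imwrite('pics/g.png',np.hstack([f(a,w),f(b,v)]))"
```

```text
t 11.93 pos [ 0.3847 -0.2266  0.1427] yaw 76.48 tilt [ 0.0008 -0.0001] tool shift [0.2473 0.0591 0.0428] w 0.0002 F [ 0.6 -0.1  0.9]
glass top [287 185  21  21 306] [297.2 194.2] [0.5546 0.0494 0.022 ] [0.0531 0.0531 0.    ]
```

View pics/g.png

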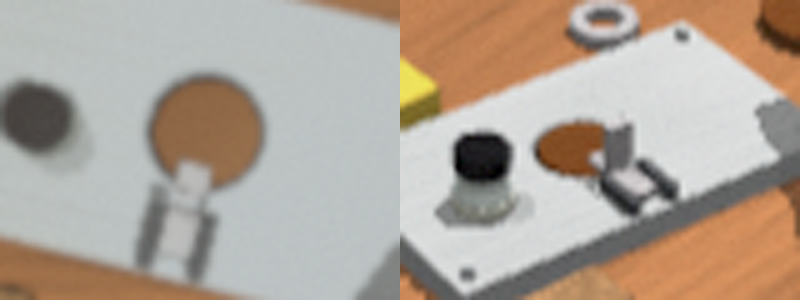

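The disc is flush in the pocket with a dark ring all round it. The tongue overlaps it by about 13 mm (185,175), the jar and spacer are undisturbed, and the arm is clear.

```bash
python3 -c "
from h import *
print(env.finish_job())"
```

```text
the job is handed in; nothing more can be done
None
```

The job is handed in, verdict not shown: by the last pictures the glass lies flush in the pocket, the slide is against its stop with its tongue about 13 mm over the glass, and the arm is clear.

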